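# Set a tube against the hidden stop and pin the strap

### The arm

A 7-joint arm with a two-finger parallel gripper is mounted at the origin on a cart in front of the work surface, level with it; the furniture and walls round the work are solid. World frame = base frame: x ahead of the robot, y to its left, z up, the work surface at z = 0. Lengths are in m, angles in rad, forces in N, time in s.
With the tool pointing down it reaches from about 0.4 to 0.85 m from the base axis. Payload 10.4 kg.
Tool frame: the origin (TCP) lies on the centre line of the jaws, within the pads' length; the fingertips stand r.finger_overhang ahead of it and the grasp point (between the pads) lies 5 mm behind it (r.finger_overhang is the distance from the TCP to the fingertips, in m); z points along the fingers, y is the line along which they close (so a half turn about z gives the same grasp; the last joint's range is limited). The gripper opens to 87 mm and grips with 3 to 60 N. Pads are 19 mm wide; open, the fingers measure 117 mm over their backs; the gripper's body (75 mm by 190 mm) begins 51 mm behind the grasp point.
Start: joints at [1.197, 0.332, -0.065, 1.46, 0.022, 1.35, -0.088], TCP at [0.215, -0.587, 0.237] pointing down, gripper open.
Joint ranges: [-2.6, 2.6], [-0.5, 2.12], [-1.47, 1.34], [0.16, 2.42], [-1.27, 4.41], [0.06, 2.06], [-2.6, 2.6]. Speed limits (rad/s): [2.22, 2.22, 2.79, 2.79, 3.14, 3.14, 3.14].

### API

Orientations are given as a unit quaternion [x, y, z, w].
In Python, from bench import read_state, viewer, r gives the robot as it stands.
- The arm moves only by the tool carry_out, never from a script. Its argument "moves" is a list of rows, each a list of 6 numbers: the shift along the tool's x, y, z in units of 40 mm (1.0 is 40 mm), then the turn, a rotation vector about the tool's x, y, z in units of 8 degrees (1.0 is 8 degrees). A call has 1 to 20 rows; each row shifts and turns the commanded pose from where the row before left it, along the tool's axes as they then stand; what a row does not reach is not made up. A row lasts 1/8 s, in which the tool goes at most 62.5 mm and 10.7 degrees, less where a joint would pass 70% of its speed; a pose out of reach is approached as far as the arm can. A call is refused whole if a number of a shift passes 1 or a number of a turn 1, either way. A call with a gripper value outside its range is refused whole. "fingers" is the finger opening in mm, from 0 to 87, set as the call begins (left out, the last holds). The fingers move at their own pace and stop on an object; "force" is the grip in N (left out, the last holds). Time passes only in rows, so rows that do not move let the fingers close. It gives the time, the measured TCP pose, the force, the opening and the grip force at its end, in the units of the state.
- read_state(): the state, without advancing time (a new reading comes with each control period).
- viewer.camera(name): name is "side" or "top"; returns a dict with "pixels" (384x512x3 uint8, red, green, blue), "range_z" (384x512 float32, m along the optical axis (not along the pixel's ray), 0 where there is no reading), "fx", "fy", "cx", "cy" (pixels), "xyz" and "orientation" of the camera in the world. Camera axes: x right, y down, z forward; pixel columns grow to the right and rows downward; lengths in m; the calibration is good to about 2 mm. A picture is of the moment at which its call begins.
- r.close_job(): hands the job in; it is judged then, once.
The state is a dict: "time": time; "joint_positions": joint angles; "joint_vel": joint speeds; "joint_torque": joint torques, N m; "ee_pos": TCP position; "eef_rot": TCP orientation; "ft_force": force on the tool from outside, world axes, zero at the start; "torque": the same for the moment, N m; "width": finger opening in m; "grip_force": force on a finger pad.
Only numpy, scipy, OpenCV 4.12 (cv2) and the standard library are available. Lean on these libraries where they do the work, as an engineer would, in place of code of your own. Each camera call takes 0.05 s, during which the arm holds its last target. There are 200 camera calls.

### The job

Set up the welding fixture: push the steel tube along its V-blocks until you feel its end come up against the stop hidden under the blue hood; the stop is only finger-tight, so do not shove it along. Push the R-clip fully home too, until its bow springs over the post, so that the strap cannot come off.

Things in the scene. Friction and masses are not known exactly. Their poses are not given: they have to be found in the camera images.
- fixture: Welding fixture fixed to the bench: steel plate 330 x 166 x 12 mm with two dark V-blocks in line. Origin: bench height, below the tube's axis. x: along the tube towards the blue hood, the way tube and clip are pushed; y: left of that; z up. V-blocks: x = -81 to -39 and 14 to 56 mm, y +-30, top z = 58 mm. A strap hinged at the +y side lies loosely over the tube, x = -24 to -1 mm, top z = 82 mm
- tube_center (a point): Middle, on the axis, of the loose bright tube: 28 mm across, 200 mm long, about 0.16 kg, lying in the V-blocks along the fixture's x (y = 0, axis z = 59 mm), far end towards the hood. Its near end (100 mm back from here) stands out beyond the V-blocks, free to push. It slides at about 2 to 4 N. The stop inside the hood slips if pressed with more than about 14 N beyond that, and stays shifted
- post_hole (a point): Cross hole, along the fixture's x, of the upright 18 mm post at the strap's free end: fixture x = -12, y = -48, z = 88 mm; post top z = 104 mm. Ahead of the tube stands the hood: folded blue sheet, fixture x = 62 to 172 mm, 52 wide, top z = 88 mm, mouth 48 mm wide. In it, unseen, is the stop: a block with a pad on the tube's axis, its face at fixture x = 80 to 110 mm
- clip_back (a point): Rear of the yellow-plated R-clip's coil, the place to push: a round coil 22 mm across, of 4 mm wire, lying flat at z = 88 mm, fixture y = -57 mm. The clip is 88 mm long; its straight leg lies along the fixture's x, its tip already started in the post's cross hole; its bow is on the side away from the tube. Push along the fixture's +x
- clip (a joint): How far the clip is pushed in along the fixture's x, in m: 0 to 0.008 as found; the bow meets the post at about 0.009, is spread widest at about 0.020 (8 to 14 N to get there), then springs over and the clip ends home at about 0.030; a firm stop at 0.031

How it is judged:
At the end, for the whole second after the job is handed in: The tube's far end is within 3 mm of the stop's pad and the tube is at rest; the stop was never shifted by more than 4 mm; the clip's bow has sprung over the post (clip pushed in more than 26 mm) (distance between tube_center and stop_pad below 0.1045 m and value of joint clip above 0.026 m and linear speed of tube below 0.01 m/s); the robot touches nothing.
It fails at once if the stop is shoved more than 4 mm off its setting (distance of stop_pad from where it was at the start of the episode above 0.004 m).
It also fails if it takes over 43 s, if anything falls off the work surface, if the arm or the gripper's body presses on something with over 40 N, if the wrist force passes 120 N, or if a joint passes its speed limit or range.

## Working session

There is one attempt and no reset: what is moved stays moved. The work goes in short steps, Python scripts to look and compute and a tool call to move; the robot and the scene stay as the last step left them, time stands still between calls to the robot, and variables do not carry over. Pictures are saved under pics/ and viewed, at most 10 in all, crops included, and the job is handed in when it is done.

Besides the shell and the picture viewer there is one more tool, called after "Emit:" as a command line: name --pt "numbers of a row" for each row, then --argument value for the rest. carry_out: Moves the arm, as the interface text tells. Its arguments: {"type":"object","properties":{"moves":{"type":"array","items":{"type":"array","items":{"type":"number"}}},"fingers":{"type":"number"},"force":{"type":"number"}},"required":["moves"]}

```bash
mkdir -p pics; python3 - <<'E'
from bench import read_state, viewer, r
import cv2,numpy as np,pickle
s=read_state();print(s['time'],s['ee_pos'],s['eef_rot'],s['ft_force'],s['width'],r.finger_overhang)
for n in('side','top'):
    c=viewer.camera(n);pickle.dump(c,open(n+'.pkl','wb'))
    print(n,c['fx'],c['fy'],c['cx'],c['cy'],c['xyz'],c['orientation'])
    cv2.imwrite(f'pics/{n}0.png',cv2.resize(c['pixels'][:,:,::-1],(800,600),interpolation=cv2.INTER_CUBIC))
E
```

```text
0.0 [ 0.21466958 -0.58659303  0.23577035] [ 9.84654417e-01  1.74514159e-01 -1.40027867e-04 -6.83584591e-04] [-0.41482246  0.89251363  0.24656469] 0.08719634249556746 0.014
side 443.9771718971848 443.9771718971848 245.32508131398336 189.09133969436368 [ 0.50625259 -0.51269886  0.419953  ] [ 0.83973417 -0.05645254  0.0324837  -0.5390774 ]
top 446.6075838163481 446.6075838163481 257.1776645690871 197.28372710318578 [0.51483362 0.25447406 0.9463671 ] [-0.70533973  0.70658035 -0.04380278  0.03635089]
```

View pics/top0.png

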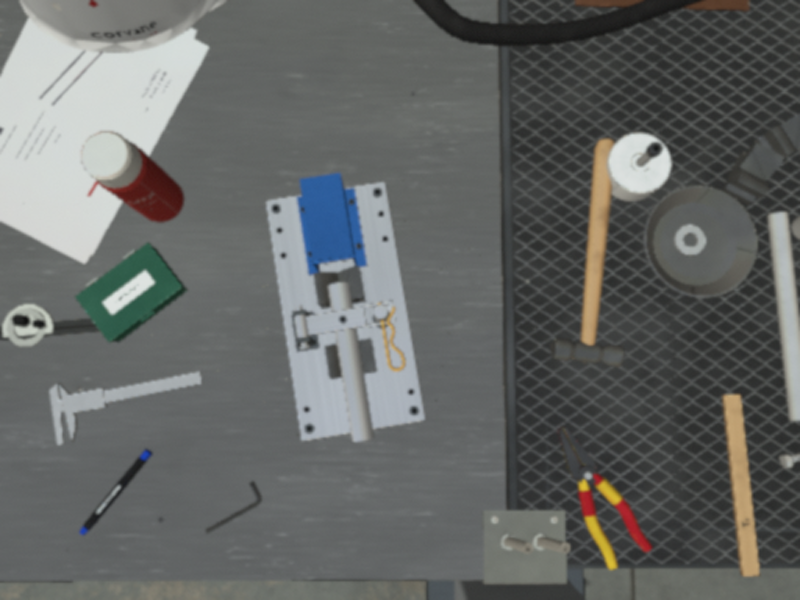

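View pics/side0.png

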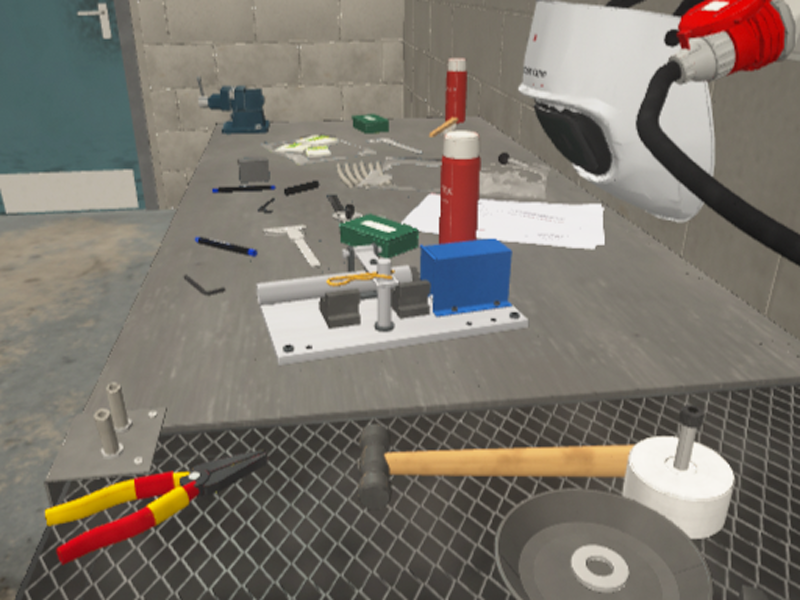

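Top view: plate corners at about (267,201), (383,183), (424,419) and (301,440), tube near end at (362,437), clip coil at (397,365). Side view: tube near end at (258,292), post at (384,265). I'll enlarge both for exact pixels.

```bash
python3 - <<'E'
import cv2,pickle
t=pickle.load(open('top.pkl','rb'))['pixels'];s=pickle.load(open('side.pkl','rb'))['pixels']
# top crop cols 165..275, rows 110..290 -> rotate? left: rows 185..285 cols165..275 x5.45
cv2.imwrite('pics/tc.png',cv2.resize(t[185:290,165:285,::-1],None,fx=5.5,fy=5.5,interpolation=cv2.INTER_CUBIC))
cv2.imwrite('pics/sc.png',cv2.resize(s[145:235,160:290,::-1],None,fx=6,fy=6,interpolation=cv2.INTER_CUBIC))
E
```

```text
(no output)
```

View pics/tc.png

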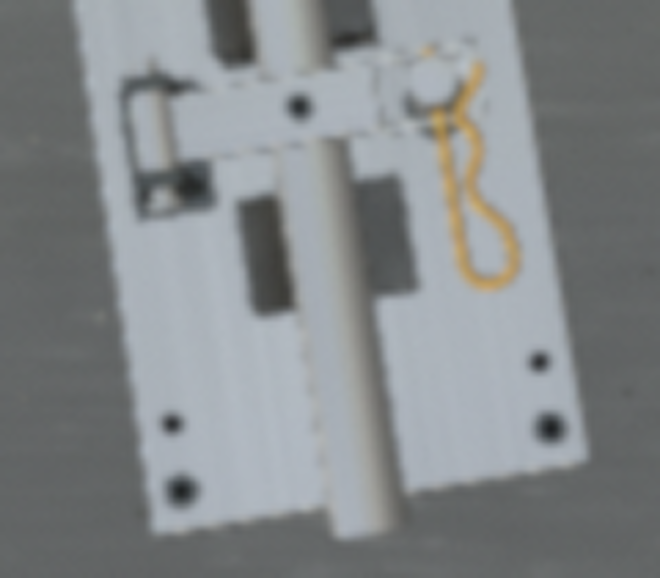

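View pics/sc.png

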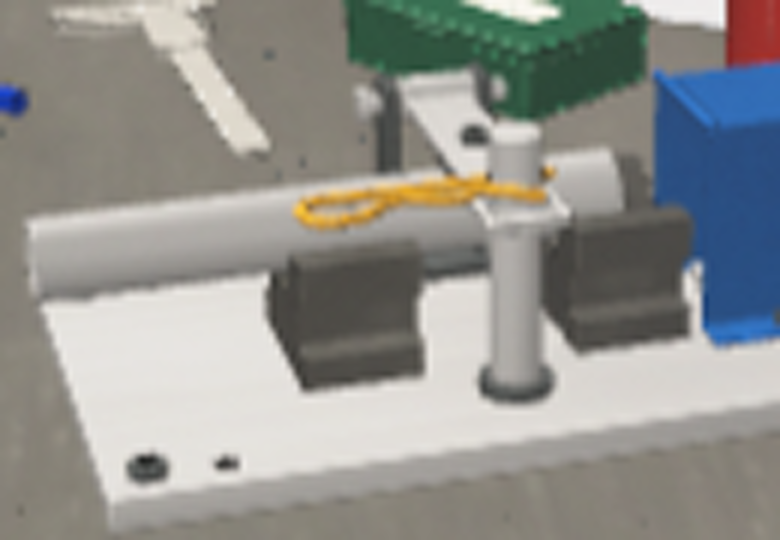

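Top crop: tube near end rim centre is at (362,537), coil rear at (487,290), post top at (438,78) and plate corners at (153,533) and (587,460). Side crop: tube near end runs from (28,222) to (40,298), coil rear is at (297,210), post top at (516,132).

```bash
cat >h.py <<'E'
import numpy as np,pickle
from scipy.spatial.transform import Rotation as R
C={n:pickle.load(open(n+'.pkl','rb')) for n in('top','side')}
def ray(n,u,v):
    c=C[n];return np.array(c['xyz']),R.from_quat(c['orientation']).apply([(u-c['cx'])/c['fx'],(v-c['cy'])/c['fy'],1])
def onz(n,u,v,z):
    o,d=ray(n,u,v);return o+d*(z-o[2])/d[2]
def tri(a,b):
    (o,d),(p,e)=ray('top',*a),ray('side',*b)
    t=np.linalg.lstsq(np.c_[d,-e],p-o,rcond=None)[0];A=o+t[0]*d;B=p+t[1]*e
    return (A+B)/2,np.linalg.norm(A-B)
T=lambda x,y:(165+(x+.5)/5.5-.5,185+(y+.5)/5.5-.5)
S=lambda x,y:(160+(x+.5)/6-.5,145+(y+.5)/6-.5)
D=lambda x,y:((x+.5)*.64-.5,(y+.5)*.64-.5)
E
python3 - <<'E'
from h import *
np.set_printoptions(precision=4,suppress=True)
cor=[onz('top',*D(267,201),.012),onz('top',*D(383,183),.012),onz('top',*T(587,460),.012),onz('top',*T(153,533),.012)]
print(np.array(cor))
c=np.mean(cor,0);ax=(cor[0]+cor[1]-cor[2]-cor[3]);yaw=np.arctan2(ax[1],ax[0])
print('edges',[np.linalg.norm(cor[i]-cor[i-1]) for i in range(4)],'yaw',yaw)
print('tube rim top z.073',onz('top',*T(362,537),.073))
print('tube tri',tri(T(362,537),S(30,222)))
print('coil',tri(T(487,290),S(297,210)),onz('top',*T(487,290),.088))
print('post',tri(T(438,78),S(516,132)),onz('top',*T(438,78),.104))
# tube axis direction: edges in top, mid points z~.068
a=onz('top',*T(365,500),.073);b=onz('top',*T(318,170),.073);d=b-a
print('tube axis pts',a,b,np.arctan2(d[1],d[0]))
# point cloud for post top and tube by depth
E
```

```text
[[0.7696 0.4291 0.012 ]
 [0.7951 0.2704 0.012 ]
 [0.4735 0.2156 0.012 ]
 [0.4469 0.3782 0.012 ]]
edges [np.float64(0.32668947044359814), np.float64(0.16076871655043995), np.float64(0.32622733555455924), np.float64(0.164804114195658)] yaw 0.16261439527794033
tube rim top z.073 [0.4498 0.2971 0.073 ]
tube tri (array([0.4502, 0.2971, 0.0724]), np.float64(0.0010405324480330656))
coil (array([0.5357, 0.2532, 0.0901]), np.float64(0.0005820730742592966)) [0.5355 0.2532 0.088 ]
post (array([0.6075, 0.27  , 0.1055]), np.float64(0.000549727441415725)) [0.608 0.27  0.104]
tube axis pts [0.4625 0.2961 0.073 ] [0.5785 0.3133 0.073 ] 0.14740230539531712
```

Emit:
carry_out --fingers 0 --force 20 --pt "0 0 0 0 0 0.675" --pt "0 0 0 0 0 0.675" --pt "0.76 -0.93 0 0 0 0" --pt "0.76 -0.93 0 0 0 0" --pt "0.76 -0.93 0 0 0 0" --pt "0.76 -0.93 0 0 0 0" --pt "0.76 -0.93 0 0 0 0" --pt "0.76 -0.93 0 0 0 0" --pt "0.76 -0.93 0 0 0 0" --pt "0.76 -0.93 0 0 0 0" --pt "0.76 -0.93 0 0 0 0" --pt "0.76 -0.93 0 0 0 0" --pt "0.76 -0.93 0 0 0 0" --pt "0.76 -0.93 0 0 0 0" --pt "0.76 -0.93 0 0 0 0" --pt "0.76 -0.93 0 0 0 0"

```text
time: 2.1
ee_pos: [0.5511, -0.003, 0.2363]
eef_rot: [0.997, 0.081, -0.0, 0.0]
ft_force: [0.2, -1.1, -0.4]
width: 0.0004
grip_force: 0.0
```

Emit:
carry_out --pt "-0.3 -0.96 0 0 0 0" --pt "-0.3 -0.96 0 0 0 0" --pt "-0.3 -0.96 0 0 0 0" --pt "-0.3 -0.96 0 0 0 0" --pt "-0.3 -0.96 0 0 0 0" --pt "-0.3 -0.96 0 0 0 0" --pt "-0.3 -0.96 0 0 0 0" --pt "-0.3 -0.96 0 0 0 0" --pt "0 0 0 0 0 0"

```text
time: 3.22
ee_pos: [0.4042, 0.2862, 0.2365]
eef_rot: [0.996, 0.084, -0.0, -0.0]
ft_force: [0.7, -0.1, 0.2]
width: 0.0002
grip_force: 0.0
```

Emit:
carry_out --pt "0 -0.08 0.84 0 0 0" --pt "0 0 0.84 0 0 0" --pt "0 0 0.84 0 0 0" --pt "0 0 0.84 0 0 0" --pt "0 0 0.82 0 0 0" --pt "0.3 0 0 0 0 0" --pt "0 0 0 0 0 0"

```text
time: 4.1
ee_pos: [0.4194, 0.2886, 0.0704]
eef_rot: [0.997, 0.08, 0.001, -0.0]
ft_force: [-0.1, 0.3, 0.4]
width: 0.0003
grip_force: 0.0
```

```bash
python3 - <<'E'
from bench import viewer
import cv2,numpy as np
s=viewer.camera('side')['pixels'];t=viewer.camera('top')['pixels']
a=cv2.resize(s[100:235,110:290,::-1],None,fx=4.4,fy=4.4,interpolation=cv2.INTER_CUBIC)
cv2.imwrite('pics/s1.png',a)
E
```

```text
(no output)
```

View pics/s1.png

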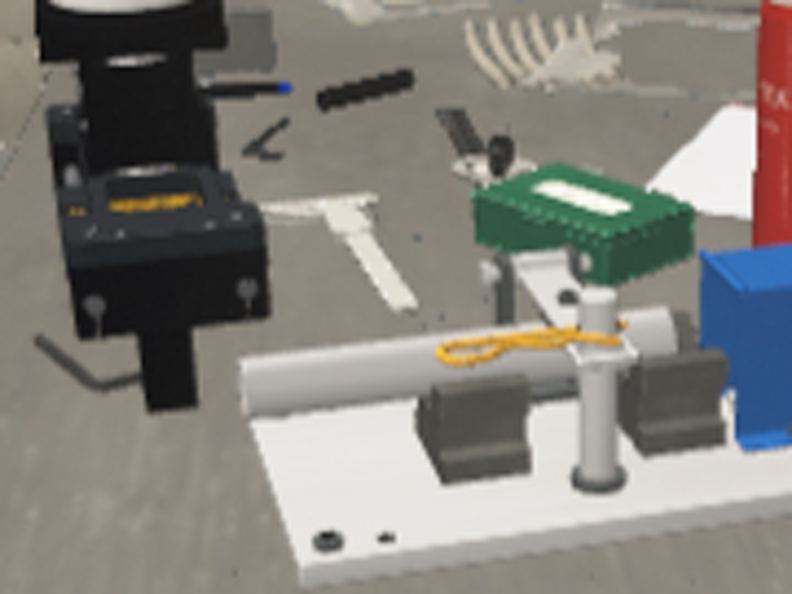

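Emit:
carry_out --pt "0.15 -0.08 0 0 0 0" --pt "0.15 0 0 0 0 0" --pt "0.15 0 0 0 0 0" --pt "0.15 0 0 0 0 0" --pt "0.15 0 0 0 0 0" --pt "0.15 0 0 0 0 0"

```text
time: 4.95
ee_pos: [0.4525, 0.2975, 0.0691]
eef_rot: [0.997, 0.081, -0.0, 0.0]
ft_force: [-3.7, 0.1, 1.0]
width: 0.0004
grip_force: 1.8
```

Emit:
carry_out --pt "0.1 0 0 0 0 0" --pt "0.1 0 0 0 0 0" --pt "0.1 0 0 0 0 0"

```text
time: 5.32
ee_pos: [0.4646, 0.2995, 0.0693]
eef_rot: [0.997, 0.081, -0.0, 0.0]
ft_force: [-3.7, -1.1, 1.8]
width: 0.0002
grip_force: 1.9
```

Emit:
carry_out --pt "0.1 0 0 0 0 0" --pt "0.1 0 0 0 0 0" --pt "0.08 0 0 0 0 0" --pt "0.04 0 0 0 0 0"

```text
time: 5.82
ee_pos: [0.4772, 0.3016, 0.0693]
eef_rot: [0.997, 0.081, -0.0, -0.0]
ft_force: [-5.2, -0.2, 2.0]
width: 0.0007
grip_force: 2.2
```

Emit:
carry_out --pt "0.04 0 0 0 0 0"

```text
time: 5.95
ee_pos: [0.4786, 0.3018, 0.0693]
eef_rot: [0.997, 0.081, -0.0, 0.0]
ft_force: [-4.0, 0.1, 2.6]
width: 0.0002
grip_force: 2.2
```

Emit:
carry_out --pt "0.04 0 0 0 0 0"

```text
time: 6.08
ee_pos: [0.4803, 0.3021, 0.0694]
eef_rot: [0.997, 0.081, 0.0, 0.0]
ft_force: [-3.9, -0.4, 2.1]
width: 0.0002
grip_force: 2.2
```

Emit:
carry_out --pt "0.03 0 0 0 0 0"

```text
time: 6.2
ee_pos: [0.4815, 0.3023, 0.0693]
eef_rot: [0.997, 0.081, 0.0, -0.0]
ft_force: [-4.3, 0.5, 2.3]
width: 0.0003
grip_force: 2.2
```

Emit:
carry_out --pt "0.03 0 0 0 0 0"

```text
time: 6.32
ee_pos: [0.4826, 0.3025, 0.0693]
eef_rot: [0.997, 0.081, 0.0, 0.0]
ft_force: [-4.4, 0.6, 2.4]
width: 0.0004
grip_force: 2.2
```

Emit:
carry_out --pt "0.03 0 0 0 0 0"

```text
time: 6.45
ee_pos: [0.4838, 0.3027, 0.0694]
eef_rot: [0.997, 0.081, 0.0, -0.0]
ft_force: [-4.7, 0.1, 2.4]
width: 0.0005
grip_force: 2.3
```

Emit:
carry_out --pt "0.03 0 0 0 0 0"

```text
time: 6.58
ee_pos: [0.485, 0.3029, 0.0693]
eef_rot: [0.997, 0.081, 0.0, -0.0]
ft_force: [-3.4, 1.0, 2.8]
width: 0.0007
grip_force: 2.3
```

Emit:
carry_out --pt "0.03 0 0 0 0 0"

```text
time: 6.7
ee_pos: [0.4862, 0.3031, 0.0694]
eef_rot: [0.997, 0.081, 0.0, -0.0]
ft_force: [-5.2, 0.0, 2.6]
width: 0.0005
grip_force: 2.3
```

Emit:
carry_out --pt "0.03 0 0 0 0 0"

```text
time: 6.82
ee_pos: [0.4874, 0.3033, 0.0693]
eef_rot: [0.997, 0.081, 0.0, -0.0]
ft_force: [-4.6, 1.0, 3.1]
width: 0.0003
grip_force: 2.4
```

Emit:
carry_out --pt "0.03 0 0 0 0 0"

```text
time: 6.95
ee_pos: [0.4886, 0.3035, 0.0694]
eef_rot: [0.997, 0.081, 0.0, -0.0]
ft_force: [-4.5, -0.0, 1.5]
width: 0.0006
grip_force: 2.4
```

Emit:
carry_out --pt "0.03 0 0 0 0 0"

```text
time: 7.08
ee_pos: [0.4898, 0.3036, 0.0693]
eef_rot: [0.997, 0.081, 0.0, -0.0]
ft_force: [-4.2, 0.7, 1.9]
width: 0.0
grip_force: 2.4
```

Emit:
carry_out --pt "0.03 0 0 0 0 0"

```text
time: 7.2
ee_pos: [0.4909, 0.3038, 0.0694]
eef_rot: [0.997, 0.081, 0.0, 0.0]
ft_force: [-5.1, 1.1, 1.4]
width: 0.0006
grip_force: 2.5
```

Emit:
carry_out --pt "0.03 0 0 0 0 0"

```text
time: 7.32
ee_pos: [0.4921, 0.304, 0.0693]
eef_rot: [0.997, 0.081, -0.0, 0.0]
ft_force: [-5.1, -0.0, 3.5]
width: 0.0004
grip_force: 2.5
```

Emit:
carry_out --pt "0.03 0 0 0 0 0"

```text
time: 7.45
ee_pos: [0.4933, 0.3043, 0.0693]
eef_rot: [0.997, 0.081, -0.0, -0.0]
ft_force: [-5.6, 1.0, 3.1]
width: 0.0004
grip_force: 2.5
```

Emit:
carry_out --pt "0.03 0 0 0 0 0"

```text
time: 7.58
ee_pos: [0.4945, 0.3044, 0.0693]
eef_rot: [0.997, 0.081, -0.0, 0.0]
ft_force: [-5.0, -0.0, 3.9]
width: -0.0
grip_force: 2.5
```

Emit:
carry_out --pt "0.03 0 0 0 0 0"

```text
time: 7.7
ee_pos: [0.4956, 0.3046, 0.0693]
eef_rot: [0.997, 0.081, -0.0, 0.0]
ft_force: [-5.4, -0.3, 2.5]
width: 0.0004
grip_force: 2.6
```

Emit:
carry_out --pt "0.03 0 0 0 0 0"

```text
time: 7.82
ee_pos: [0.4968, 0.3048, 0.0694]
eef_rot: [0.997, 0.081, -0.0, 0.0]
ft_force: [-5.5, 0.5, 3.1]
width: 0.0002
grip_force: 2.6
```

Emit:
carry_out --pt "0.03 0 0 0 0 0"

```text
time: 7.95
ee_pos: [0.498, 0.305, 0.0693]
eef_rot: [0.997, 0.081, -0.0, 0.0]
ft_force: [-5.9, 1.5, 3.7]
width: 0.0002
grip_force: 2.6
```

Emit:
carry_out --pt "0.03 0 0 0 0 0"

```text
time: 8.07
ee_pos: [0.4992, 0.3052, 0.0694]
eef_rot: [0.997, 0.081, -0.0, 0.0]
ft_force: [-5.6, -0.1, 3.3]
width: 0.0002
grip_force: 2.6
```

Emit:
carry_out --pt "0.03 0 0 0 0 0"

```text
time: 8.2
ee_pos: [0.5003, 0.3054, 0.0693]
eef_rot: [0.997, 0.081, -0.0, 0.0]
ft_force: [-6.6, 1.2, 3.7]
width: 0.0006
grip_force: 2.6
```

Emit:
carry_out --pt "0.03 0 0 0 0 0"

```text
time: 8.32
ee_pos: [0.5015, 0.3056, 0.0693]
eef_rot: [0.997, 0.081, -0.0, 0.0]
ft_force: [-4.7, 0.2, 3.1]
width: 0.0006
grip_force: 2.6
```

Emit:
carry_out --pt "0.03 0 0 0 0 0"

```text
time: 8.45
ee_pos: [0.5025, 0.3058, 0.0693]
eef_rot: [0.997, 0.081, -0.0, 0.0]
ft_force: [-9.9, 0.4, 5.6]
width: 0.0006
grip_force: 5.0
```

Emit:
carry_out --pt "0.03 0 0 0 0 0"

```text
time: 8.57
ee_pos: [0.5026, 0.3058, 0.0693]
eef_rot: [0.997, 0.081, -0.001, 0.001]
ft_force: [-13.6, -3.2, 9.6]
width: 0.0002
grip_force: 7.4
```

Contact felt: the force jumped from 5 N to 14 N and the tube stalled. I'll back off and go to the clip.

Emit:
carry_out --pt "-0.5 0 0 0 0 0" --pt "0 0 -0.62 0 0 0" --pt "0 0.72 0 0 0 0" --pt "0 0.72 0 0 0 0" --pt "0.2 0 0 0 0 0" --pt "0 0 0 0 0 0"

```text
time: 9.32
ee_pos: [0.5024, 0.2475, 0.0943]
eef_rot: [0.997, 0.081, 0.001, -0.0]
ft_force: [-0.5, -0.0, -0.0]
width: 0.0006
grip_force: 0.0
```

```bash
python3 - <<'E'
from bench import viewer
import cv2
s=viewer.camera('side')['pixels']
cv2.imwrite('pics/s2.png',cv2.resize(s[100:235,110:290,::-1],None,fx=4.4,fy=4.4,interpolation=cv2.INTER_CUBIC))
E
```

```text
(no output)
```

View pics/s2.png

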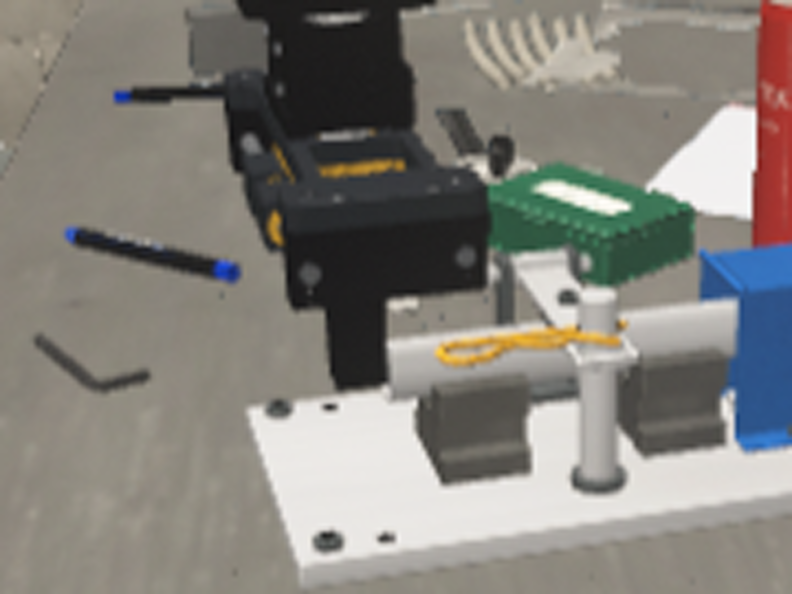

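The picture shows the fingertip at (355,388), clear behind the coil rear at (438,352), and the tube now inside the hood mouth.

Emit:
carry_out --pt "0.15 0 0 0 0 0" --pt "0.15 0 0 0 0 0" --pt "0.15 0 0 0 0 0" --pt "0.1 0 0 0 0 0" --pt "0.1 0 0 0 0 0" --pt "0.1 0 0 0 0 0"

```text
time: 10.12
ee_pos: [0.5303, 0.252, 0.0938]
eef_rot: [0.997, 0.081, -0.001, 0.0]
ft_force: [-7.1, -1.4, 2.2]
width: 0.0003
grip_force: 2.9
```

Emit:
carry_out --pt "0.06 0 0 0 0 0" --pt "0.06 0 0 0 0 0"

```text
time: 10.38
ee_pos: [0.534, 0.2528, 0.0937]
eef_rot: [0.997, 0.081, -0.002, 0.001]
ft_force: [-10.6, -1.5, 5.0]
width: 0.0006
grip_force: 4.7
```

Emit:
carry_out --pt "0.06 0 0 0 0 0" --pt "0.06 0 0 0 0 0"

```text
time: 10.62
ee_pos: [0.5392, 0.2536, 0.0939]
eef_rot: [0.997, 0.081, -0.001, 0.0]
ft_force: [-4.3, 0.2, 0.2]
width: 0.0005
grip_force: 1.5
```

Emit:
carry_out --pt "0.06 0 0 0 0 0" --pt "0.06 0 0 0 0 0"

```text
time: 10.88
ee_pos: [0.5457, 0.2543, 0.0942]
eef_rot: [0.997, 0.081, 0.0, -0.0]
ft_force: [-0.0, 0.6, 0.1]
width: 0.0004
grip_force: 0.1
```

Emit:
carry_out --pt "0.06 0 0 0 0 0" --pt "0.06 0 0 0 0 0"

```text
time: 11.12
ee_pos: [0.55, 0.255, 0.0941]
eef_rot: [0.997, 0.081, -0.0, 0.0]
ft_force: [-4.3, -0.8, 0.8]
width: 0.0004
grip_force: 2.3
```

Emit:
carry_out --pt "0.05 0 0 0 0 0" --pt "0.05 0 0 0 0 0"

```text
time: 11.38
ee_pos: [0.5508, 0.2552, 0.0936]
eef_rot: [0.997, 0.081, -0.003, 0.001]
ft_force: [-20.6, -6.8, 14.1]
width: 0.0004
grip_force: 10.4
```

Emit:
carry_out --pt "-0.5 0 0 0 0 0" --pt "-0.5 0 -0.3 0 0 0" --pt "0 0 -1 0 0 0" --pt "0 0 -1 0 0 0" --pt "0 0 -1 0 0 0" --pt "-1 0 0 0 0 0" --pt "-1 0 0 0 0 0" --pt "0 0 0 0 0 0"

```text
time: 12.38
ee_pos: [0.4339, 0.2363, 0.2267]
eef_rot: [0.997, 0.082, 0.001, 0.001]
ft_force: [-1.1, -0.1, 0.5]
width: 0.0005
grip_force: 0.0
```

```bash
python3 - <<'E'
from bench import viewer
import cv2,numpy as np
t=viewer.camera('top')['pixels'];s=viewer.camera('side')['pixels']
f=lambda a:cv2.resize(a,(400,420),interpolation=cv2.INTER_CUBIC)
cv2.imwrite('pics/e.png',np.hstack([f(t[165:290,165:284,::-1]),f(s[130:235,180:280,::-1])]))
E
```

```text
(no output)
```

View pics/e.png

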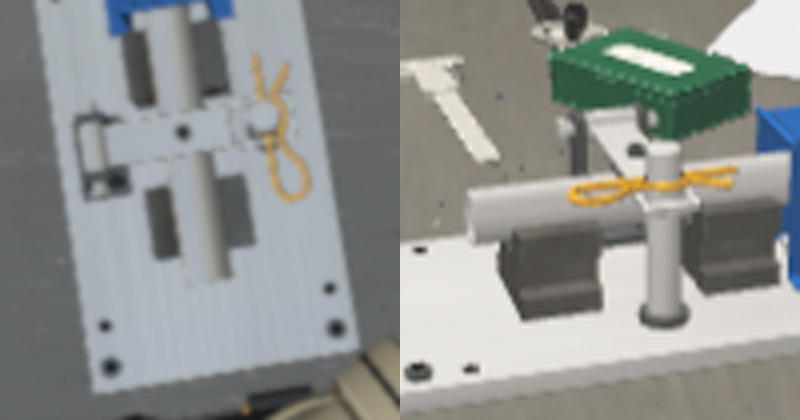

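The clip's bow has closed round the post at (265,118) in the top view. The tube runs into the hood, and the gripper is clear of everything.

```bash
python3 -c "
from bench import r
print(r.close_job())"
```

```text
the job is handed in; nothing more can be done
None
```

The job is handed in, with no verdict returned: the tube was pushed until it stalled against the stop (about 14 N in all, including roughly 5 N of sliding friction), the R-clip sprung over the post and was pressed to its firm stop, and the arm stands clear.

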